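# Hand-effect check of two coils on a running converter board

## Robot

A 6-joint arm with a two-finger parallel gripper is mounted at the origin on the work surface. World frame = base frame: x ahead of the robot, y to its left, z up, the work surface at z = 0. Lengths are in m, angles in rad, forces in N, time in s.
With the tool pointing down it reaches from about 0.3 to 0.825 m from the base axis. Payload 5.4 kg.
Tool frame: the origin (TCP) lies at the very end of the fingers, on their centre line; the grasp point (between the pads) lies 19 mm behind it; z points along the fingers, x is the direction in which the jaws open and shut, and the axes are right-handed (so a half turn about z gives the same grasp; the last joint's range is limited). The gripper opens to 92 mm and grips with 3 to 60 N. Pads are 20 mm wide; open, the fingers measure 128 mm over their backs; the gripper's body (75 mm by 189 mm) begins 69 mm behind the grasp point.
Start: joints at [1.123, 0.158, 1.597, -0, 1.386, -0.21], TCP at [0.135, 0.559, 0.195] pointing down, gripper open.
Joint ranges: [-2.91, 2.91], [-0.94, 2.29], [0.18, 2.7], [-1.29, 4.43], [0.17, 2.64], [-3, 3]. Speed limits (rad/s): [2.57, 2.57, 3.14, 3.14, 3.14, 3.14].

## Interface

Orientations are given as a rotation vector (axis times angle).
In Python, from workcell import bot gives the robot as it stands. Calls block until the motion is done:
- bot.goto(position, orientation): joint-space move of the TCP to a pose.
- bot.line_to(position, rot=None, max_speed=0.15): straight line of the TCP; rot=None keeps the orientation; max_speed is the mean speed in m/s.
- bot.set_joints(angles): joint-space move.
- bot.set_gripper(opening, newtons=None): opening from 0.0 (shut) to 1.0 (fully open); newtons is the grip in N (None keeps the last); returns when the fingers have stopped.
- bot.hold(seconds).
- bot.inverse_kinematics(position, orientation): joint angles nearest the present ones, or None.
- bot.read_camera(name): name is "side" or "top"; returns a dict with "pixels" (420x560x3 uint8, blue, green, red), "fx", "fy", "cx", "cy" (pixels), "k1" (the pictures are not rectified: a ray, as slopes to the right and down, at radius r is drawn at 1 + k1 r^2 times it, then the intrinsics apply), "R" (3x3) and "t" (3): a world point X has camera coordinates R X + t. Camera axes: x right, y down, z forward; pixel columns grow to the right and rows downward; lengths in m; the calibration is good to about 2 mm. A picture is of the moment at which its call begins. There is no depth.
A pose or a line that the arm cannot do raises bot.MotionError and nothing moves.
- bot.job_done(): hands the job in, once; it reports no verdict.
Readings, each from a call of its own:
- bot.current_clock(): time.
- bot.current_joints(): joint angles.
- bot.current_joint_vel(): joint speeds.
- bot.current_effort(): joint torques, N m.
- bot.current_ee_pos(): TCP position.
- bot.current_tool_rot(): TCP orientation.
- bot.current_contact_force(): force on the tool from outside, world axes, zero at the start.
- bot.current_ft_torque(): the same for the moment, N m.
- bot.current_opening(): opening from 0.0 (shut) to 1.0 (fully open).
Only numpy, scipy, OpenCV 4.12 (cv2) and the standard library are available. Lean on these libraries where they do the work, as an engineer would, in place of code of your own. Each camera call takes 0.05 s, during which the arm holds its last target. There are 200 camera calls.

## Task

Do the hand-effect check on the battery-powered green converter board that lies on the white foam. Switch the board on by pressing down the raised end of its black rocker switch; then point at the large ring coil, holding the fingertips just above its middle (about 15 mm, without touching) for three seconds while the analyser sweeps, and after that point at the tall drum coil in the same way. Finally leave the board running and draw the hand back at least 20 cm from all coils for the reference sweep; touch none of the coils, lift nothing and disturb nothing else on the bench.

Things in the scene. Friction and masses are not known exactly. Their poses are not given: they have to be found in the camera images.
- board: Green circuit board 170 (x) x 260 (y) mm, fixed on a white foam slab. Origin: 40 mm above the bench under its centre; its top is 12 mm higher. Four coil places in a row at x = 45, y = -90, -30, 30, 90 mm; any coil may be in any place. At its -x edge (robot's side), from +y: two battery cells, heat sink (highest part, 34 mm above the origin), rocker switch (x = -58, y = -80). Low parts between.
- switch_end (a point): Top of the raised end of the rocker switch, 2.5 mm inside its edge, about 42 mm above the board's origin when off, 4 mm lower when on. The black rocker is a shallow V of two faces, each 14.5 mm long (board x) and 22 mm wide, in a grey housing 36 x 30 mm. Off: the face at the board's -x edge stands up. On: it lies level, 1.5 mm above the housing's rim, and the other end stands up.
- rocker (a joint): Rocker switch angle, rad: 0 = off (its end at the board's -x edge raised), 0.35 = fully on (that end pressed level). It turns about the board's y axis, takes about 3 N on its end and stays where it is left.
- ring_coil_top (a point): Large ring coil: a flat ring-shaped (toroidal) coil of copper wire, 36 mm outer diameter, 13 mm high, lying on a loose green carrier plate 44 x 44 x 2 mm that only rests on its header strips. The point is on the coil's axis, level with its highest surface. Site z is up.
- drum_coil_top (a point): Drum coil: an upright spool, 28 mm diameter and 26 mm high, with a dark flange at top and bottom and copper wire between; the tallest of the four coils, on the same loose carrier plate. The point is the centre of its top. Site z is up.
- small_ring_coil_top (a point): Small ring coil: like the large one but 23 mm outer diameter and 9 mm high, on the same loose carrier. Not to be pointed at. The point is on its axis, level with its highest surface.
- block_coil_top (a point): Screened coil: hidden in a square tinned can 34 x 34 mm, 16 mm high, on the same loose carrier. Not to be pointed at. The point is the centre of its top.
- tape_roll: Roll of copper tape, 58 mm diameter, 14 mm high, lying flat on the foam beside the board's +y edge. Origin: centre of its underside.
- screwdriver: Black-handled screwdriver, 150 mm long, lying on the foam beside the board's -y edge.
- filter_box_1: Black die-cast filter box, 75 x 115 x 39 mm, with one coaxial socket on the lid (top 59 mm) and two binding posts; on the bench to the right, nearer the robot. Origin: centre of its underside.
- filter_box_2: The same box with two coaxial sockets, on the bench to the right, farther out. Origin: centre of its underside.
- mug: White mug, 80 mm diameter, 92 mm high, on the bench to the left. Origin: centre of its underside.
- wrench: Steel wrench, 160 mm long, lying on the bench to the left.
Mind the look-alikes: they are no part of the job. Leave any yellow look-alike of the part that bears ring_coil_top alone.

How it is judged:
By the outcome, as a careful person would: the job done as asked, in the order asked, and still so for the second after the job is handed in, with the robot touching nothing.
It also fails if it takes over 58 s, if anything falls off the work surface, if the arm or the gripper's body presses on something with over 40 N, if the wrist force passes 120 N, or if a joint passes its speed limit or range.

## Working session

There is one attempt and no reset: what is moved stays moved. The work goes in short steps, each a Python script; the robot and the scene stay as the last script left them, time stands still between calls to the robot, and variables do not carry over. Pictures are saved under pics/ and viewed, about 8 in all and at most 12, crops included, and the job is handed in when it is done.

```bash
mkdir -p pics
cat > h.py <<'E'
import numpy as np, cv2
from workcell import bot
def ray(c,u,v):
    x,y=(u-c["cx"])/c["fx"],(v-c["cy"])/c["fy"]
    rd=np.hypot(x,y); r=rd
    for _ in range(20): r=rd/(1+c["k1"]*r*r)
    s=r/rd if rd>0 else 1
    R,t=np.array(c["R"]),np.array(c["t"])
    d=R.T@np.array([x*s,y*s,1]); return -R.T@t,d/np.linalg.norm(d)
def plane(c,u,v,z):
    o,d=ray(c,u,v); return o+d*(z-o[2])/d[2]
def proj(c,X):
    p=np.array(c["R"])@np.array(X)+np.array(c["t"]); x,y=p[:2]/p[2]
    k=1+c["k1"]*(x*x+y*y); return np.array([c["fx"]*x*k+c["cx"],c["fy"]*y*k+c["cy"]])
def tri(c1,p1,c2,p2):
    A=[];b=[]
    for c,p in((c1,p1),(c2,p2)):
        o,d=ray(c,*p);M=np.eye(3)-np.outer(d,d);A.append(M);b.append(M@o)
    return np.linalg.solve(A[0]+A[1],b[0]+b[1])
E
python3 - <<'E'
from h import *
import pickle
for n in("top","side"):
    c=bot.read_camera(n); pickle.dump(c,open(n+".pkl","wb")); cv2.imwrite(f"pics/{n}0.png",c["pixels"])
    print(n,c["fx"],c["cx"],c["cy"],c["k1"],-np.array(c["R"]).T@c["t"])
print(bot.current_clock(),bot.current_tool_rot(),bot.current_ee_pos())
E
```

```text
top 472.59098276474776 282.526711567932 204.3136101720724 -0.11159885998650437 [0.47131148 0.01195676 1.43665402]
side 388.7427548632068 280.3447322894464 215.9343544225856 -0.0053327014249409666 [0.18947044 0.71560618 0.7343894 ]
0.1 [ 2.46865439e+00  1.94182526e+00 -2.40475195e-03] [0.13519877 0.5582486  0.19361956]
```

View pics/top0.png

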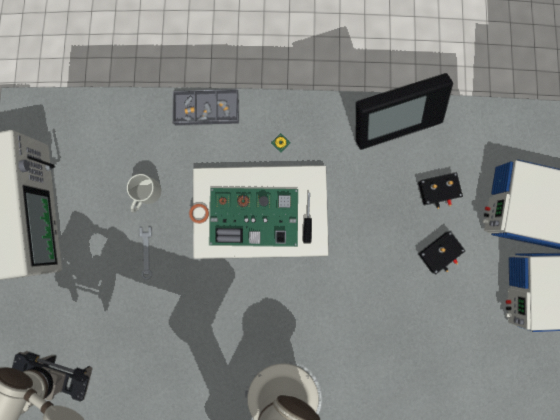

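View pics/side0.png

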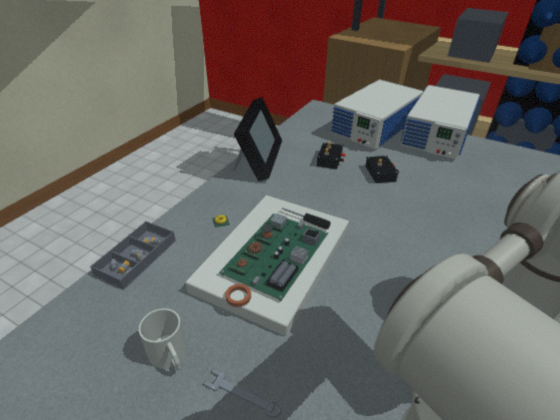

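Top view: the board spans about (209–298, 186–246). Four coils sit in a row at v≈200: a ring at u≈222, a larger ring at u≈243, a dark drum at u≈264 and a tin can at u≈285. The rocker is at (280,237). The yellow ring at (281,142) on the bench is the decoy. Next come enlarged crops and the board pose.

```bash
cat > m.py <<'E'
from h import *
import pickle
T=pickle.load(open("top.pkl","rb"));S=pickle.load(open("side.pkl","rb"))
im=T["pixels"];hsv=cv2.cvtColor(im,cv2.COLOR_BGR2HSV)
m=cv2.inRange(hsv,(55,80,30),(95,255,200)); m[:175]=0;m[260:]=0;m[:,:195]=0;m[:,320:]=0
m=cv2.morphologyEx(m,cv2.MORPH_CLOSE,np.ones((15,15)))
m=max(cv2.findContours(m,0,2)[0],key=cv2.contourArea)
W=np.array([plane(T,*p[0],0.052)[:2] for p in m],np.float32)
r=cv2.minAreaRect(W); print("top rect",r, np.round(cv2.boxPoints(r),4).tolist())
a=cv2.resize(im[180:252,200:305],None,fx=7,fy=7,interpolation=cv2.INTER_CUBIC)
b=cv2.resize(S["pixels"][205:300,215:335],None,fx=6,fy=6,interpolation=cv2.INTER_CUBIC)
cv2.imwrite("pics/tc.png",a);cv2.imwrite("pics/sc.png",b)
E
python3 m.py
```

```text
top rect ((0.5440052151679993, 0.09729081392288208), (0.16515837609767914, 0.2530848979949951), 0.6992185115814209) [[0.45989999175071716, 0.22280000150203705], [0.46299999952316284, -0.03020000085234642], [0.6280999779701233, -0.028200000524520874], [0.625, 0.2248000055551529]]
```

View pics/tc.png

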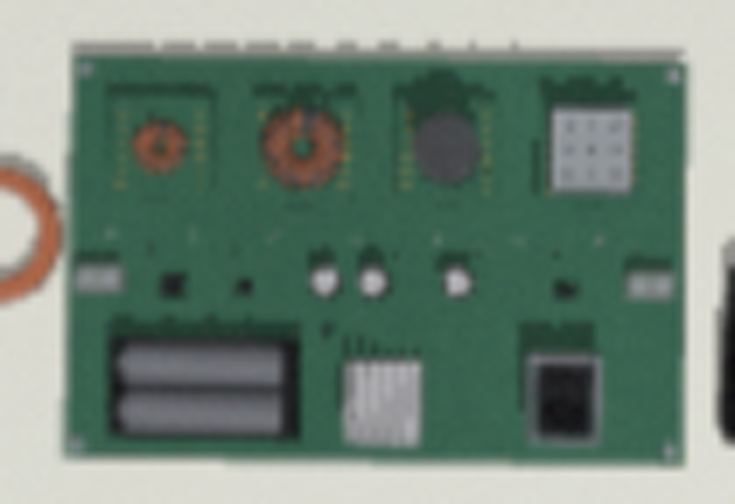

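View pics/sc.png

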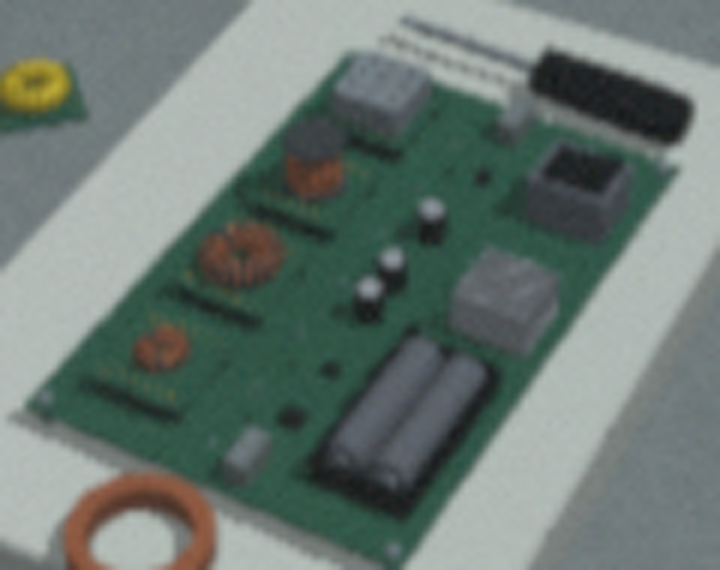

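Candidates in the top crop:
- Copper rings at (160,147), Ø≈50 px (about 21 mm), and (303,147), Ø≈85 px (about 36 mm). The second is the **large ring coil** by size.
- The dark round disc at (446,148) is the **drum**: tallest in the side view, with copper under its flange.
- The grey can at (592,150) and the small ring are not to be pointed at, and the yellow ring on the bench is the decoy.

The rocker is at crop (566,398). Its outline is clear, so I'll compute positions now.

```bash
cat > m2.py <<'E'
from m import *
tp=lambda x,y:(200+(x+.5)/7-.5,180+(y+.5)/7-.5)
sp=lambda x,y:(215+(x+.5)/6-.5,205+(y+.5)/6-.5)
yaw=np.deg2rad(r[2]);Rz=np.array([[np.cos(yaw),-np.sin(yaw)],[np.sin(yaw),np.cos(yaw)]])
C=np.array(r[0])
b2w=lambda x,y,z:np.r_[C+Rz@[x,y],0.04+z]
if __name__=="__main__":
    # circle centres from masks in top crop
    A=cv2.cvtColor(a,cv2.COLOR_BGR2HSV)
    cop=cv2.inRange(A,(0,70,60),(20,255,255)); cop[:, :100]=0; cop[200:]=0
    cop=cv2.morphologyEx(cop,cv2.MORPH_CLOSE,np.ones((15,15)))
    for k in cv2.findContours(cop,0,2)[0]:
        if cv2.contourArea(k)>800: print("copper",cv2.minEnclosingCircle(k),cv2.boundingRect(k))
    for n,t,s in(("drum",(446,148),(315,138)),("ring",(303,147),(241,252)),("can",(592,150),(383,78)),("small",(160,147),(161,346)),("sw housing/rocker",(566,398),(581,176)),("heatsink",(382,402),(505,280))):
        X=tri(T,tp(*t),S,sp(*s)); print(n,X.round(4),"board",(Rz.T@(X[:2]-C)).round(4))
    print("pred sw",b2w(-.058,-.08,.038).round(4),"coils",[b2w(.045,y,.03).round(4).tolist() for y in(.09,.03,-.03,-.09)])
    # side check of board corners
    for q in((380,550),(672,170),(350,52),(20,410)): print("side corner",plane(S,*sp(*q),.052).round(4))
    for x,y in((-.085,.13),(-.085,-.13),(.085,-.13),(.085,.13)): print("pred corner",b2w(x,y,.012).round(4), )
E
python3 m2.py
```

```text
top rect ((0.5440052151679993, 0.09729081392288208), (0.16515837609767914, 0.2530848979949951), 0.6992185115814209) [[0.45989999175071716, 0.22280000150203705], [0.46299999952316284, -0.03020000085234642], [0.6280999779701233, -0.028200000524520874], [0.625, 0.2248000055551529]]
copper ((159.5, 145.10000610351562), 26.00510025024414) (134, 123, 52, 48)
copper ((303.20587158203125, 145.38235473632812), 41.18634796142578) (263, 109, 81, 78)
drum [0.5884 0.0676 0.0864] board [ 0.044  -0.0302]
ring [0.5886 0.1277 0.0683] board [0.045  0.0298]
can [0.5895 0.0076 0.0771] board [ 0.0444 -0.0902]
small [0.5877 0.1877 0.0663] board [0.0448 0.0899]
sw housing/rocker [0.4869 0.0157 0.0703] board [-0.0581 -0.0809]
heatsink [0.4839 0.0916 0.0729] board [-0.0602 -0.005 ]
pred sw [0.487  0.0166 0.078 ] coils [[0.5879, 0.1878, 0.07], [0.5886, 0.1278, 0.07], [0.5894, 0.0678, 0.07], [0.5901, 0.0078, 0.07]]
side corner [0.4672 0.2236 0.052 ]
side corner [ 0.4618 -0.0277  0.052 ]
side corner [ 0.6282 -0.0284  0.052 ]
side corner [0.6251 0.2339 0.052 ]
pred corner [0.4574 0.2262 0.052 ]
pred corner [ 0.4606 -0.0337  0.052 ]
pred corner [ 0.6306 -0.0317  0.052 ]
pred corner [0.6274 0.2283 0.052 ]
```

The measurements agree: the coils sit at board (±30, ±90) and x≈45 within about 1 mm. The drum's top is at z≈86, which puts the carrier top at ≈60 and the ring's top at ≈73. The switch xy fits too. Its height is less certain (70 measured, 78 given), so I'll press under force guidance.

```bash
cat > press.py <<'E'
from m2 import *
from scipy.spatial.transform import Rotation as Ro
y=yaw; X=np.array([-np.sin(y),np.cos(y),0]);Z=np.array([0,0,-1.]);rot=Ro.from_matrix(np.c_[X,np.cross(Z,X),Z]).as_rotvec()
rots=[rot,(Ro.from_rotvec(rot)*Ro.from_euler("z",np.pi)).as_rotvec()]
j0=np.array(bot.current_joints())
if __name__=="__main__":
    p=b2w(-.073,-.080,0)
    q=[bot.inverse_kinematics([p[0],p[1],.2],k) for k in rots]; print(q)
    k=min((i for i in(0,1) if q[i] is not None),key=lambda i:abs(np.array(q[i])-j0).max()); rot=rots[k]
    np.save("rot.npy",rot)
    bot.set_gripper(0.0,10)
    bot.goto([p[0],p[1],.2],rot); bot.line_to([p[0],p[1],.098],max_speed=.1); bot.hold(.3)
    f0=np.array(bot.current_contact_force()); print("base",f0,bot.current_ee_pos(),bot.current_clock(),bot.current_opening())
    z=.090; zc=None; bot.line_to([p[0],p[1],z],max_speed=.05)
    while z>.062:
        st=.001 if zc is None else .0005
        z-=st; bot.line_to([p[0],p[1],z],max_speed=.02)
        f=np.array(bot.current_contact_force())-f0
        if zc is None and f[2]>1: zc=z
        if f[2]>.7: print(round(z,4),np.round(f,1),np.round(bot.current_ee_pos(),4))
        if f[2]>9: break
    bot.line_to([p[0],p[1],.2],max_speed=.12); print(bot.current_clock(),zc)
    for n in("side","top"):
        c=bot.read_camera(n); cv2.imwrite(f"pics/{n}1.png",c["pixels"])
        q=proj(c,b2w(-.058,-.08,.036)).astype(int); print(n,q)
        cv2.imwrite(f"pics/{n}1c.png",cv2.resize(c["pixels"][q[1]-25:q[1]+25,q[0]-35:q[0]+35],None,fx=10,fy=10,interpolation=cv2.INTER_CUBIC))
E
python3 press.py
```

```text
top rect ((0.5440052151679993, 0.09729081392288208), (0.16515837609767914, 0.2530848979949951), 0.6992185115814209) [[0.45989999175071716, 0.22280000150203705], [0.46299999952316284, -0.03020000085234642], [0.6280999779701233, -0.028200000524520874], [0.625, 0.2248000055551529]]
[array([-2.21943408e-01, -1.18646482e-01,  1.86730955e+00, -4.44089210e-16,
        1.39292958e+00, -1.80494340e+00]), array([-2.21943408e-01, -1.18646482e-01,  1.86730955e+00, -4.44089210e-16,
        1.39292958e+00,  1.33664925e+00])]
base [ 0.44966992 -0.11628528 -0.16301248] [0.47225378 0.01635385 0.09835834] 5.1833 0.007112061203557355
0.089 [-0.8  0.1  1.3] [0.472  0.0164 0.089 ]
0.0765 [0.1 0.5 1. ] [0.472  0.0164 0.0764]
0.076 [0.6 0.2 0.7] [0.472  0.0164 0.076 ]
0.0705 [-0.6  0.7  1.2] [0.4719 0.0164 0.0704]
0.068 [0.3 0.5 0.8] [0.4719 0.0164 0.0679]
0.0675 [-0.3 -0.4  0.9] [0.4719 0.0164 0.0675]
0.0625 [-0.2  0.9  1.9] [0.4721 0.0164 0.0626]
0.062 [-1.8  0.4  1.3] [0.4721 0.0164 0.0622]
20.5417 0.089
side [311 232]
top [280 236]
```

```bash
python3 -c "
import cv2,numpy as np
s=cv2.imread('pics/side1.png');t=cv2.imread('pics/top1.png');s0=cv2.imread('pics/side0.png')
r=lambda i:cv2.resize(i,(400,300),interpolation=cv2.INTER_CUBIC)
a=np.hstack([r(s0[212:257,280:340]),r(s[212:257,280:340])]);b=np.hstack([r(s),r(t[180:255,200:300])])
cv2.imwrite('pics/v1.png',np.vstack([a,b]))"
```

```text
(no output)
```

View pics/v1.png

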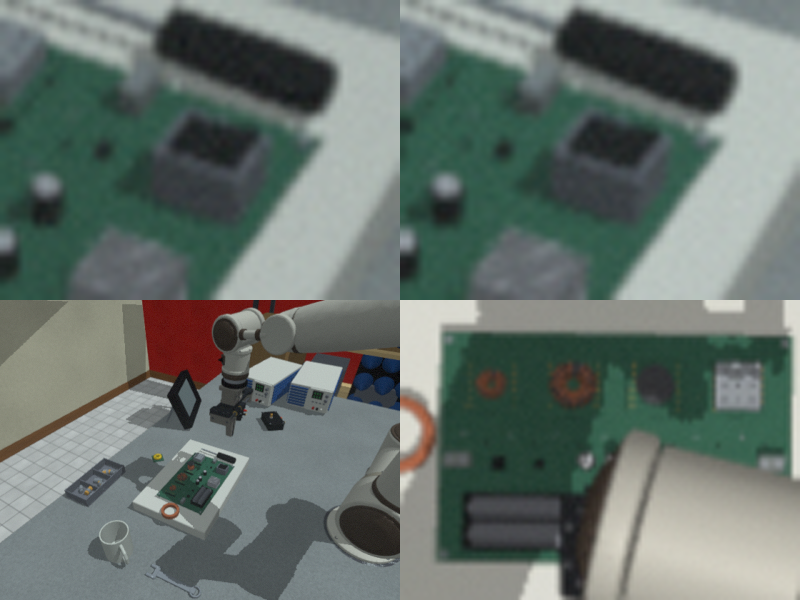

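The press met no contact down to z=0.062, although the rim should be at about 0.07. The picture shows the switch apparently unchanged. I'll check where the fingertip really is in the pictures before pressing again.

```bash
cat > c.py <<'E'
from press import *
s=cv2.imread('pics/side1.png')
P=bot.current_ee_pos();print(P,proj(S,P),"switch",proj(S,b2w(-.058,-.08,.03)))
for z in(.012,.02,.03,.036,.042): print(z,[proj(S,b2w(x,-.08+dy,z)).round(1).tolist() for x,dy in((-.076,.015),(-.076,-.015),(-.04,-.015),(-.04,.015))])
rot=np.load("rot.npy");p=b2w(-.073,-.080,0)
bot.line_to([p[0],p[1],.085],max_speed=.15);bot.hold(.2)
P=bot.current_ee_pos();c=bot.read_camera("side");q=proj(c,P);print(P,q,bot.current_clock())
i=c["pixels"][187:262,270:370]; j=s[187:262,270:370]
k=lambda m:cv2.resize(m,(400,300),interpolation=cv2.INTER_CUBIC)
q4=((q-[270,187]+.5)*4-.5).astype(int);I=k(i);cv2.drawMarker(I,tuple(int(v) for v in q4),(0,0,255),0,8)
J=k(j)
for z,col in((.012,(255,0,0)),(.0365,(0,255,255))):
    pts=np.array([((proj(c,b2w(x,-.08+dy,z))-[270,187]+.5)*4-.5) for x,dy in((-.076,.015),(-.076,-.015),(-.04,-.015),(-.04,.015))]).astype(np.int32)
    cv2.polylines(J,[pts],True,col)
d=cv2.absdiff(s,cv2.imread('pics/side0.png'))[187:262,270:370]
cv2.imwrite("pics/v2.png",np.vstack([np.hstack([I,J]),np.hstack([k(np.clip(d.astype(int)*4,0,255).astype(np.uint8)),k(cv2.imread('pics/side0.png')[187:262,270:370])])]))
E
python3 c.py | tail -n +2
```

```text
[0.47141424 0.0165095  0.19907081] [320.38390953 195.35133652] switch [311.18149767 234.19982202]
0.012 [[314.6, 245.1], [319.4, 238.3], [307.1, 233.8], [302.0, 240.5]]
0.02 [[314.8, 242.8], [319.7, 236.0], [307.2, 231.6], [302.2, 238.2]]
0.03 [[315.1, 239.9], [319.9, 233.1], [307.4, 228.7], [302.4, 235.3]]
0.036 [[315.2, 238.2], [320.1, 231.4], [307.6, 226.9], [302.5, 233.5]]
0.042 [[315.4, 236.4], [320.3, 229.6], [307.7, 225.2], [302.6, 231.8]]
[0.47279238 0.01622114 0.08600568] [316.63462274 231.25480224] 21.8083
```

View pics/v2.png

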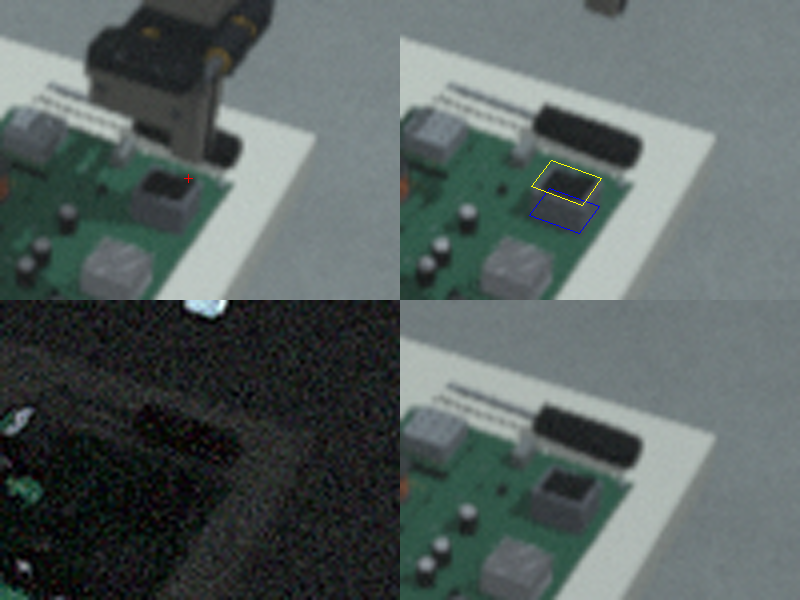

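In the side view the fingertip end is at crop (187,158), about 5 px above the projected TCP at (188,179). That means the closed fingers end roughly 15–19 mm higher than the reported TCP, which explains the missing contact. The diff shows that nothing has moved. I'll press again, deeper and force-guarded, and keep a picture from the bottom of the stroke.

```bash
cat > p2.py <<'E'
from press import *
p=b2w(-.073,-.080,0)
f0=np.mean([bot.current_contact_force() for _ in range(5)],0)
z=.0665; bot.line_to([p[0],p[1],z],max_speed=.08); log=[]
while z>.045:
    z-=.001; bot.line_to([p[0],p[1],z],max_speed=.02)
    f=np.array(bot.current_contact_force())-f0; log.append((round(z,4),*np.round(f,1),round(bot.current_ee_pos()[2],4)))
    if f[2]>10: break
for l in log: print(*l)
c=bot.read_camera("side");print(bot.current_ee_pos(),proj(c,bot.current_ee_pos()))
bot.line_to([p[0],p[1],.13],max_speed=.15); d=bot.read_camera("side"); print(bot.current_clock())
k=lambda m:cv2.resize(m[187:262,270:370],(400,300),interpolation=cv2.INTER_CUBIC)
k2=lambda m:cv2.resize(m[217:250,291:335],(400,300),interpolation=cv2.INTER_CUBIC)
cv2.imwrite("pics/v3.png",np.vstack([np.hstack([k(c["pixels"]),k(d["pixels"])]),np.hstack([k2(S["pixels"]),k2(d["pixels"])])]))
E
python3 p2.py | tail -n +2
```

```text
0.0655 0.0 -0.4 -1.0 0.0658
0.0645 0.3 0.1 -0.9 0.0646
0.0635 -1.2 -0.9 0.3 0.0634
0.0625 0.0 -0.5 -0.7 0.0625
0.0615 -0.9 0.0 0.6 0.0615
0.0605 -1.5 -0.6 1.5 0.0604
0.0595 -1.2 -0.3 0.7 0.0594
0.0585 -1.5 -0.8 0.3 0.0584
0.0575 -1.9 -0.9 3.9 0.0577
0.0565 -5.0 -0.3 11.6 0.0576
[0.47216366 0.01636319 0.0576168 ] [316.0806027  239.64568341]
25.4333
```

View pics/v3.png

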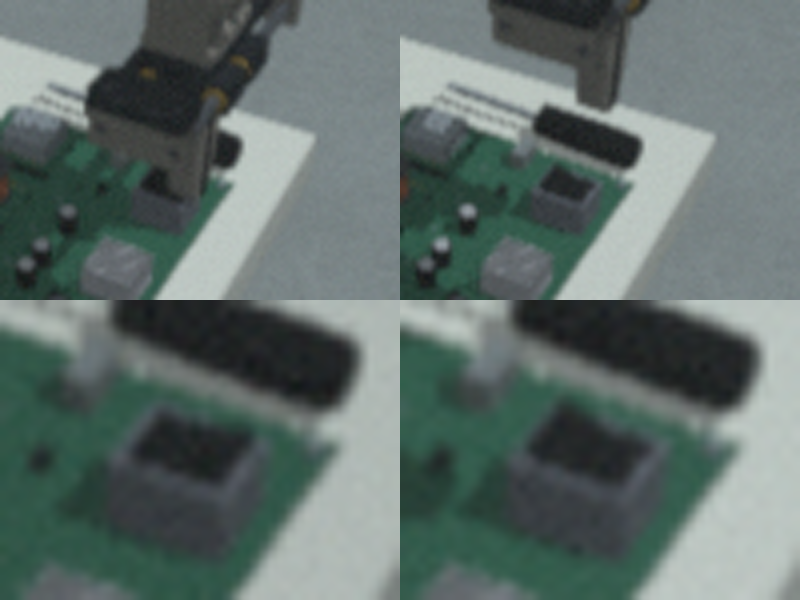

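The rocker flipped: in the lower-left panel (before) its right (-x) end stands up, and in the lower-right panel (after) the right end is level and the left end stands up. The hard stop came at reported TCP z=0.0576, against an expected level face at about 0.078, so the closed fingertips again look about 20 mm above the reported TCP. Before pointing I'll measure that offset above the ring coil, with the gripper shut and part-open.

```bash
cat > t.py <<'E'
from press import *
rot=np.load("rot.npy")
g=b2w(.045,.03,0)
bot.goto([g[0],g[1],.16],rot); bot.hold(.2)
P=np.array(bot.current_ee_pos());print(P,bot.current_tool_rot(),bot.current_opening())
out=[]
for o in(0,.5):
    if o: bot.set_gripper(o,10)
    P=np.array(bot.current_ee_pos())
    for n in("side","top"):
        c=bot.read_camera(n);np.save(f"pics/{n}_o{int(o*10)}.npy",c["pixels"])
        q=proj(c,P).round().astype(int);print(n,o,q)
        w=c["pixels"][q[1]-42:q[1]+33,q[0]-50:q[0]+50];I=cv2.resize(w,(400,300),interpolation=cv2.INTER_CUBIC)
        for h,col in((0,(0,0,255)),(.019,(0,255,255)),(.088,(255,0,0))):
            v=((proj(c,P+[0,0,h])-q+[50,42]+.5)*4-.5).astype(int);cv2.drawMarker(I,(int(v[0]),int(v[1])),col,0,10)
        out.append(I)
cv2.imwrite("pics/v4.png",np.vstack([np.hstack(out[:2]),np.hstack(out[2:])]));print(bot.current_opening(),bot.current_clock())
E
python3 t.py | tail -n +2
```

```text
[0.58775312 0.12663941 0.15964785] [ 2.23264344e+00 -2.20895459e+00 -8.67977658e-04] 0.006183986948647854
side 0 [254 218]
top 0 [240 198]
side 0.5 [254 218]
top 0.5 [240 198]
0.495925960022539 27.3333
```

View pics/v4.png

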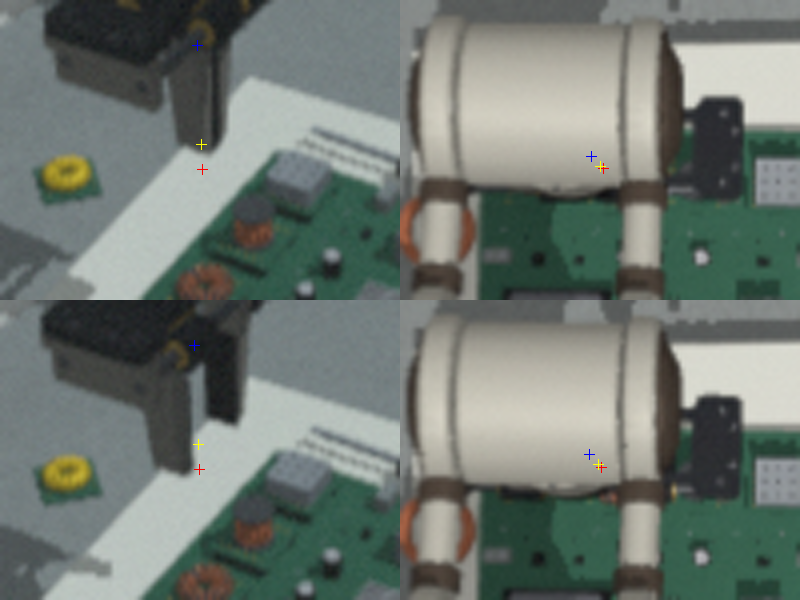

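The tip midpoint falls on the yellow marker (TCP + 19 mm) both shut, at crop (203,146), and half-open, where the tips at (172,466) and (225,420) have their midpoint at (198,443). So the real fingertips end about 19–20 mm behind the reported TCP, which matches the contact height. I'll aim the real fingertips at ring top (0.073) + 15 mm, i.e. TCP z=0.0685.

```bash
cat > point.py <<'E'
from press import *
import sys
rot=np.load("rot.npy")
def point(g,top,name,hold=3.4,off=.0195):
    z=top+.015-off
    bot.line_to([g[0],g[1],z+.03],rot,max_speed=.12)
    f0=np.array(bot.current_contact_force())
    bot.line_to([g[0],g[1],z],rot,max_speed=.05)
    bot.hold(.2);c=bot.read_camera("side");P=np.array(bot.current_ee_pos())
    bot.hold(hold); print(name,"TCP",P.round(4),bot.current_ee_pos(),"dF",np.round(np.array(bot.current_contact_force())-f0,1),bot.current_clock())
    q=proj(c,[g[0],g[1],top]).astype(int)
    I=cv2.resize(c["pixels"][q[1]-30:q[1]+30,q[0]-40:q[0]+40],(800,600),interpolation=cv2.INTER_CUBIC)
    for X,col in(([g[0],g[1],top],(0,0,255)),(P+[0,0,off],(0,255,255))):
        v=((proj(c,X)-q+[40,30]+.5)*10-.5).astype(int);cv2.drawMarker(I,(int(v[0]),int(v[1])),col,0,12)
    cv2.imwrite(f"pics/pt_{name}.png",I)
E
python3 - <<'E' | tail -n +2
from point import *
bot.set_gripper(0,10)
point([.5886,.1277],.073,"ring")
E
```

```text
ring TCP [0.5889 0.1277 0.0689] [0.58859595 0.1276951  0.06850739] dF [0.7 0.3 0.7] 33.1667
```

View pics/pt_ring.png

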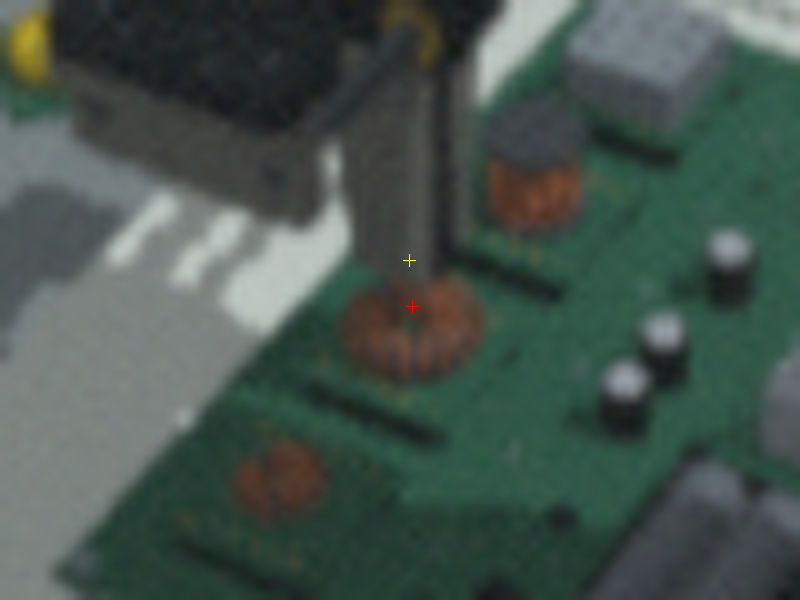

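The fingertips (lowest edge at crop (415,282)) hover above the ring, whose centre is at about (413,325), with clear space between and no contact force. The markers for the coil top (412,306) and the tip (409,260) agree with the image. The 3.4 s hold is done, so the drum is next.

```bash
python3 - <<'E' | tail -n +2
from point import *
bot.line_to([.5886,.1277,.125],max_speed=.1)
bot.line_to([.589,.0677,.125],max_speed=.1)
point([.589,.0677],.0862,"drum")
E
```

```text
drum TCP [0.5893 0.0677 0.0821] [0.58899703 0.06769614 0.08169708] dF [ 0.7 -0.1  1.1] 39.2917
```

View pics/pt_drum.png

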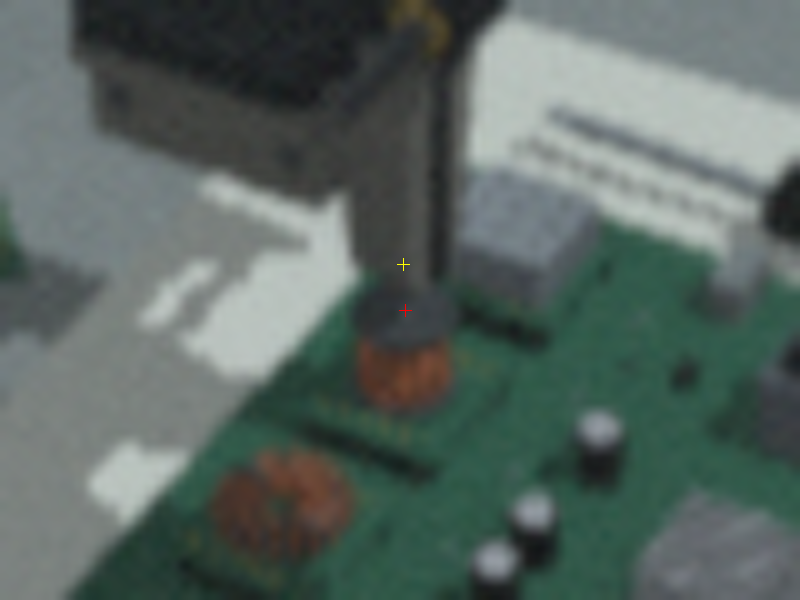

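The tip (lowest edge at about (430,285)) hovers over the drum's flange, whose centre is at (405,315), with no contact force. The hold is done. Now I'll rise, draw back to the start pose and compare with the first pictures.

```bash
python3 - <<'E' | tail -n +2
from point import *
bot.line_to([.589,.0677,.28],max_speed=.15)
bot.set_joints([1.123,.158,1.597,0,1.386,-.21]); bot.hold(.3)
c=bot.read_camera("side");t=bot.read_camera("top");print(bot.current_clock(),bot.current_ee_pos(),np.abs(bot.current_joint_vel()).max(),bot.current_contact_force())
for n,a,b in(("side",S["pixels"],c["pixels"]),("top",T["pixels"],t["pixels"])):
    d=cv2.GaussianBlur(cv2.absdiff(a,b),(3,3),0).max(2)
    for k in cv2.findContours((d>25).astype(np.uint8),0,2)[0]:
        if cv2.contourArea(k)>3: print(n,"changed",cv2.boundingRect(k))
k=lambda m,r:cv2.resize(m[r[0]:r[1],r[2]:r[3]],(400,300),interpolation=cv2.INTER_CUBIC)
s=(217,250,291,335);u=(180,255,200,300)
cv2.imwrite("pics/end.png",np.vstack([np.hstack([k(S["pixels"],s),k(c["pixels"],s)]),np.hstack([k(T["pixels"],u),k(t["pixels"],u)])]))
E
```

```text
43.5667 [0.13562781 0.55888092 0.19474112] 0.002172620364451784 [-0.82165669 -0.66102366  0.51735797]
side changed (478, 274, 82, 49)
side changed (407, 273, 15, 17)
side changed (472, 253, 31, 20)
side changed (506, 232, 23, 14)
top changed (69, 378, 6, 12)
top changed (24, 363, 11, 8)
top changed (42, 354, 51, 22)
top changed (27, 352, 14, 12)
top changed (99, 295, 10, 16)
top changed (77, 289, 18, 17)
top changed (90, 288, 5, 3)
top changed (79, 285, 9, 4)
top changed (61, 285, 17, 16)
top changed (101, 281, 3, 5)
top changed (65, 270, 8, 7)
```

View pics/end.png

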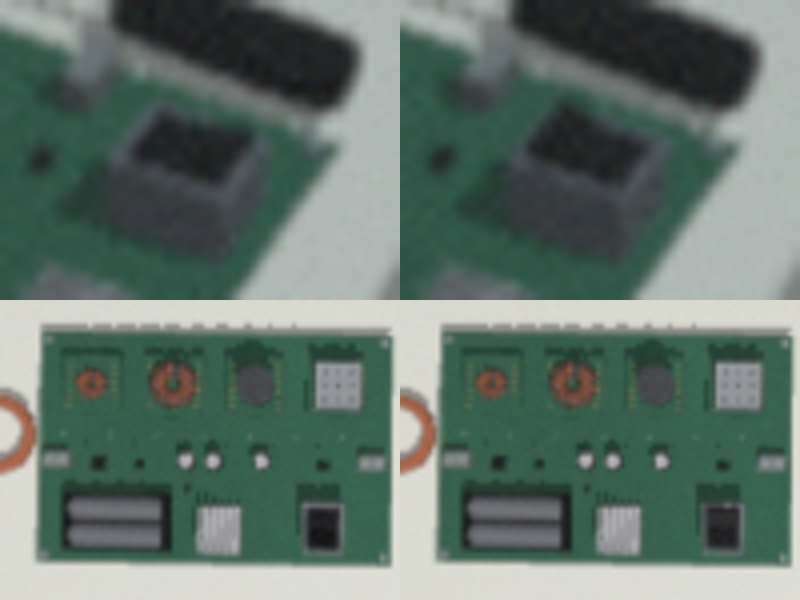

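The rocker has flipped: its +x end now stands up at (560,115) and its -x end lies level. The coils, tape roll and everything else are unchanged, and the only pixel changes are the arm, the gripper and their shadows. I'm handing in.

```bash
python3 -c "
from workcell import bot
print(bot.job_done(), bot.current_clock())"
```

```text
the job is handed in; nothing more can be done
the job is handed in; nothing more can be done
```

The hand-effect check is done and handed in at about 44 s on the robot's clock, against the 58 s limit. The board is switched on, and the hand is back at the start pose, more than 0.5 m from the nearest coil.

- **Switch:** I pressed the raised end of the rocker to a firm stop at about 12 N. The side view then shows that end level and the other end standing up.
- **Pointing:** I pointed first at the large ring coil and then at the drum coil, with the fingers shut, about 15 mm above each and held for 3.4 s. The force reading stayed at noise level during both holds.
- **Bench:** Before/after pictures differ only at the arm, the gripper and their shadows. The colour of the rocker changed too little to be picked up by that comparison, but the enlarged view shows it flipped.

**What disagreed:**
- **Fingertip position:** The first press, down to TCP z = 0.062, did not move the switch. Pictures and the contact height both showed that the real fingertips end about 19–20 mm behind the reported TCP. I used 19.5 mm, so the 15 mm gaps rest on that and are good to a few millimetres.
- **Switch height:** My camera estimate of the switch's height was about 70 mm. The description implies about 78 mm for the level face, and I found the end of the stroke by force instead.

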